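# Load a square sample cell into a photometer

### The job

Take the stoppered square glass cell out of the rack and load it into the photometer's sample well so that its two clear windows face the lenses to the left and right of the well, pressing it gently down past the well's spring, without straining the glass, until it stands fully home on the platform below. Then let go of it and slide the compartment cover fully shut. Touch the cell only on its frosted sides and stopper, never on the clear windows, and leave the vial, the bottle and the dishes where they are.

Things in the scene. Friction and masses are not known exactly. Their poses are not given: they have to be found in the camera images.
- cell_center (a point): Centre of the loose cell's glass, 32 mm above its underside: square glass 25 x 25 x 64 mm, 55 to 105 g, with a round white stopper on top (21 mm wide, 10 mm high). Axes square to its faces, z up. The faces square to x are clear windows, those square to y are frosted (matt white), for holding. A half turn about z changes nothing. It starts upright, at any yaw, in an end pocket of the rack.
- cell_windows: The cell's two clear windows, 20 x 58 mm, framed by a narrow frosted margin, in its faces square to x; origin at the centre of the cell's underside, same axes as the cell. Fingers must not touch them.
- photometer: Fixed light grey bench photometer, 325 mm long (x), 212 mm wide (y). Origin on the bench below the middle of the well; x points from its sloping front to its rear, y (light path) to its left, z up. The compartment round the well is 122 (x) x 112 mm (y), floor 30 mm and walls 108 mm above the bench. The black cell holder in its middle is 62 x 64 mm, its top 58 mm above the bench.
- well_mouth (a point): Middle of the square mouth of the well in the holder's top; axes as the photometer's. A seated cell's axis passes here. The well is 28 mm wide along y; at the front (-x) is a fixed stop, at the rear a steel leaf spring. Front and side rims have 3 mm lead-ins. The platform the cell must stand on lies deeper in the well, 24 to 38 mm below this mouth: height-adjustable, not measured, to be felt for.
- well_stop (a point): Top of the well's front stop face, 12.5 mm in front of the well's middle. The leaf spring at the rear pushes a cell forward against it with about 5 N. Pushing a cell down past the spring takes about 5 to 12 N, and its friction then holds the cell at whatever depth it is let go. The glass is strained by over 15 N on the platform or 30 N against the rest of the photometer.
- lens_left (a point): Lens in the compartment's left wall, 46 mm above the bench, 52 mm from the well's middle; one end of the light path.
- lens_right (a point): Lens in the compartment's right wall, the other end of the light path.
- cell_pin (a joint): Sensing pin in the middle of the well's platform: 0 m up, 0.003 m flush with the platform. Only a cell that is fully home presses it flush (under 0.5 N). The platform's rubber-faced top is springy: it sinks 1 mm for each 11 N, at most 2.5 mm.
- cover (a joint): Sliding compartment cover: 0 m fully shut (end stop), 0.13 m fully open, towards the photometer's rear (+x); friction about 2.5 N, stays where left. Plate 134 x 122 mm, underside 110 mm and top 115 mm above the bench; clears the stopper of a cell that is home (at most 108 mm).
- cover_handle (a point): Middle of the grip on the cover, an upright rib 12 mm thick (photometer's x), 70 mm long (y); the point is 125 mm above the bench, the rib's top 136 mm. Moves with the cover; over the well's middle when shut.
- rack: Fixed grey rack 150 x 56 x 16 mm, origin in the centre of its underside, long along its x; three round pockets 41 mm wide and 10 mm deep at x = -47, 0 and 47 mm. The cell and the vial stand in the two end pockets (either way round), the middle one is empty.
- vial: Loose capped round vial 25 mm across, 50 mm high, in the rack's other end pocket; origin in the centre of its underside. Leave it there.
- bottle: Loose white reagent bottle with a screw cap, 61 x 63 x 128 mm, to the right of the rack; origin in the centre of its underside. Leave it.
- petri: Loose pair of stacked dishes, 70 mm across, 32 mm high, to the left of the photometer; origin in the centre of its underside. Leave it.

How it is judged:
On the way, in this order (a step that is already met when the one before it is completed fails the run):
1. the cell is fully home in the well with its windows facing the lenses, the cover still open (value of joint cell_pin above 0.0022 m and angle between the x axis of cell_windows and the y axis of photometer, either way round below 0.06 rad and horizontal distance between cell_center and well_mouth below 0.003 m and angle between cell_center's own z axis and vertical below 0.06 rad and value of joint cover above 0.08 m), for 0.2 s.
2. the cover is shut over it (value of joint cover below 0.003 m), for 0.2 s.
At the end, for the whole second after the job is handed in: The cell stands in the well pressing the cell pin down by more than 2.2 mm, upright within 0.06 rad, its axis within 3 mm of the well's middle, its windows square to the light path within 0.06 rad, at rest; the cover is within 3 mm of its shut stop (value of joint cell_pin above 0.0022 m and angle between the x axis of cell_windows and the y axis of photometer, either way round below 0.06 rad and horizontal distance between cell_center and well_mouth below 0.003 m and angle between cell_center's own z axis and vertical below 0.06 rad and value of joint cover below 0.003 m and linear speed of cell_windows below 0.01 m/s); the robot touches nothing.
It fails at once if the cell is pressed on the well's platform with more than 15 N, or against the rest of the photometer with more than 30 N (contact force between cell and photometer above 30 N or contact force between cell and platform above 15 N).
It fails at once if the fingers touch the clear windows (contact force between the fingers and cell_windows above 0.5 N).
It fails at once if the vial, bottle or dishes are moved by more than 20 mm (distance of any of vial, bottle, petri from where it was at the start of the episode above 0.02 m).
It also fails if it takes over 48 s, if anything falls off the work surface, if the arm or the gripper's body presses on something with over 40 N, if the wrist force passes 120 N, or if a joint passes its speed limit or range.

### The arm

A 6-joint arm with a two-finger parallel gripper is mounted at the origin on a cart in front of the work surface, level with it; the furniture and walls round the work are solid. World frame = base frame: x ahead of the robot, y to its left, z up, the work surface at z = 0. Lengths are in m, angles in rad, forces in N, time in s.
With the tool pointing down it reaches from about 0.275 to 0.875 m from the base axis. Payload 12.5 kg.
Tool frame: the origin (TCP) lies at the very end of the fingers, on their centre line; the grasp point (between the pads) lies 19 mm behind it; x points along the fingers, y is the direction in which the jaws open and shut, and the axes are right-handed (so a half turn about x gives the same grasp; the last joint's range is limited). The gripper opens to 85 mm and grips with 20 to 120 N. Pads are 22 mm wide; open, the fingers measure 114 mm over their backs; the gripper's body (76 mm by 85 mm) begins 54 mm behind the grasp point. The pads swing forward as they close: fully open they stand 13 mm farther back than shut.
Start: joints at [-1.253, 0.351, 1.652, -0, 1.139, -0.085], TCP at [0.216, -0.506, 0.194] pointing down, gripper open.
Joint ranges: [-2.75, 2.75], [-0.79, 2.1], [0.01, 2.65], [-1.57, 4.71], [0.07, 3.14], [-2.87, 2.87]. Speed limits (rad/s): [2.22, 2.22, 2.79, 3.14, 3.14, 3.14].

### API

Orientations are given as a 3x3 rotation matrix whose columns are the frame's x, y, z axes.
In Python, from bench import manip gives the robot as it stands. Calls block until the motion is done:
- manip.move_ptp(position, orientation): joint-space move of the TCP to a pose.
- manip.move_l(position, attitude=None, max_speed=0.15): straight line of the TCP; attitude=None keeps the orientation; max_speed is the mean speed in m/s.
- manip.move_j(angles): joint-space move.
- manip.set_gripper(opening, effort=None): opening from 0.0 (shut) to 1.0 (fully open); effort is the grip in N (None keeps the last); returns when the fingers have stopped.
- manip.dwell(seconds).
- manip.inverse_kinematics(position, orientation): joint angles nearest the present ones, or None.
- manip.grab_frame(name): name is "scene" or "side" or "wrist"; returns (picture, depth): 480x640x3 uint8, red, green, blue; 480x640 float32, m along the optical axis (not along the pixel's ray), 0 where there is no reading.
- manip.get_calibration(name): a dict with "camera_matrix" (3x3 intrinsics, pixels), "R" (3x3) and "t" (3): a world point X has camera coordinates R X + t. Camera axes: x right, y down, z forward; pixel columns grow to the right and rows downward; lengths in m; the calibration is good to about 2 mm. The wrist camera is an equidistant fisheye: a pixel r from the principal point sees the ray r / f radians off the axis. A picture is of the moment at which its call begins: read the wrist's pose just before it. get_calibration takes no time and is no camera call; for the wrist camera it gives the pose at the moment of the call.
A pose or a line that the arm cannot do raises manip.Unreachable and nothing moves.
- manip.sign_off(): hands the job in, once; it reports no verdict.
Trained networks look in the newest picture that a camera, given by its name, has taken for a name from the list of things; names that differ only in an ending like _2 or _b are one class to them, and where a whole thing is asked for, a point or a joint stands for the part that bears it (a point fixed in the world has none). Each returns a list of dicts, best first, with "confidence" (0 to 1); they miss things now and then, are a little off and sometimes report something else, mostly with a low value. They report only what shows in the picture. A call takes as long as a camera call.
- manip.look_for(camera, name): "at" ([x, y, z] in m, in world coordinates, good to about 4 mm: the middle of the surface that is visible of it).
Readings, each from a call of its own:
- manip.current_time(): time.
- manip.current_qpos(): joint angles.
- manip.current_joint_vel(): joint speeds.
- manip.current_joint_torque(): joint torques, N m.
- manip.current_ee_pos(): TCP position.
- manip.current_tcp_rot(): TCP orientation.
- manip.current_force(): force on the tool from outside, world axes, zero at the start.
- manip.current_ft_torque(): the same for the moment, N m.
- manip.current_grip_width(): opening from 0.0 (shut) to 1.0 (fully open).
Only numpy, scipy, OpenCV 4.12 (cv2) and the standard library are available. Lean on these libraries where they do the work, as an engineer would, in place of code of your own. Each camera call takes 0.05 s, during which the arm holds its last target.

## Working session

There is one attempt and no reset: what is moved stays moved. The work goes in short steps, each a Python script; the robot and the scene stay as the last script left them, time stands still between calls to the robot, and variables do not carry over. Pictures are saved under pics/ and viewed, and the job is handed in when it is done.

```bash
mkdir -p pics; ls; cat > h.py <<'E'
from bench import manip as m
import numpy as np, cv2
def snap(cam,name):
    c=m.get_calibration(cam); p,d=m.grab_frame(cam)
    cv2.imwrite(f'pics/{name}.png',p[:,:,::-1]); np.savez(f'pics/{name}.npz',p=p,d=d,K=c["camera_matrix"],R=c["R"],t=c["t"])
    return p,d,c
E
python3 - <<'E'
from h import *
for c in("scene","side","wrist"):
    snap(c,c+"0")
    k=m.get_calibration(c); R=np.array(k["R"]);t=np.array(k["t"]);print(c,np.array(k["camera_matrix"]).tolist(),-R.T@t,R[2])
for c in("scene","side"):
  for n in ["cell_center","well_mouth","cover_handle","photometer","rack","vial","bottle","petri","lens_left","lens_right","well_stop"]:
    try: print(c,n,[(np.round(x["at"],4).tolist(),round(x["confidence"],2)) for x in m.look_for(c,n)[:2]])
    except Exception as e: print(c,n,e)
print(m.current_time(),m.current_tcp_rot(),m.current_force())
E
```

```text
pics
scene [[610.2590818025882, 0.0, 310.45797968534555], [0.0, 610.2590818025882, 232.3788615688464], [0.0, 0.0, 1.0]] [-0.62371967  0.63731111  0.84531645] [ 0.73178271 -0.47364838 -0.49005233]
side [[472.4300783166721, 0.0, 327.4203450088278], [0.0, 472.4300783166721, 239.9739908520594], [0.0, 0.0, 1.0]] [-0.04678579 -1.06598157  0.52988064] [ 0.43834867  0.82896843 -0.34736405]
wrist [[371.64829954431775, 0.0, 319.2853889621237], [0.0, 371.64829954431775, 241.74630677960104], [0.0, 0.0, 1.0]] [ 0.27841454 -0.47915148  0.37221843] [-0.25057512 -0.10565358 -0.96231462]
scene cell_center []
scene well_mouth [([0.4905, 0.0881, 0.0825], 0.58)]
scene cover_handle [([0.6198, 0.0508, 0.1159], 0.83), ([0.4906, 0.0852, 0.0863], 0.37)]
scene photometer [([0.49, 0.0854, 0.0838], 0.92)]
scene rack [([0.6248, 0.054, 0.1099], 0.53)]
scene vial []
scene bottle [([0.4748, -0.4447, 0.0853], 0.91)]
scene petri [([0.4207, 0.3448, 0.0341], 0.79)]
scene lens_left [([0.4867, 0.0883, 0.0896], 0.68)]
scene lens_right [([0.486, 0.0911, 0.0868], 0.8)]
scene well_stop [([0.4907, 0.0841, 0.0835], 0.66)]
side cell_center [([0.4964, -0.2587, 0.0487], 0.91)]
side well_mouth [([0.5935, -0.0362, 0.0557], 0.83)]
side cover_handle [([0.6378, 0.029, 0.1206], 0.73)]
side photometer [([0.5899, -0.0401, 0.0623], 0.84)]
side rack [([0.4529, -0.2719, 0.0134], 0.82)]
side vial [([0.4074, -0.265, 0.0295], 0.77)]
side bottle [([0.4696, -0.4791, 0.0696], 0.73)]
side petri [([0.4259, 0.3221, 0.0291], 0.8)]
side lens_left [([0.5876, -0.0411, 0.0612], 0.73), ([0.6336, 0.0258, 0.1177], 0.42)]
side lens_right [([0.5859, -0.0421, 0.0626], 0.74)]
side well_stop [([0.5898, -0.0379, 0.0603], 0.96)]
1.25 [[-7.93889969e-06  3.92021912e-01 -9.19955880e-01]
 [-2.65262394e-05 -9.19955879e-01 -3.92021912e-01]
 [-1.00000000e+00  2.12907472e-05  1.77023045e-05]] [-0.71581701  0.02265009  0.29301206]
```

View pics/scene0.png

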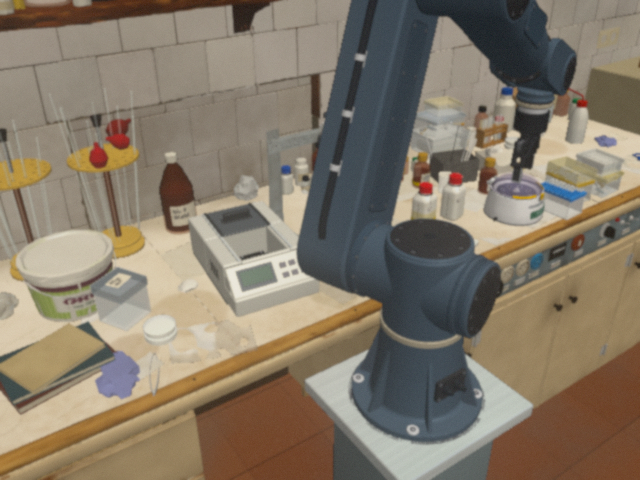

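View pics/side0.png

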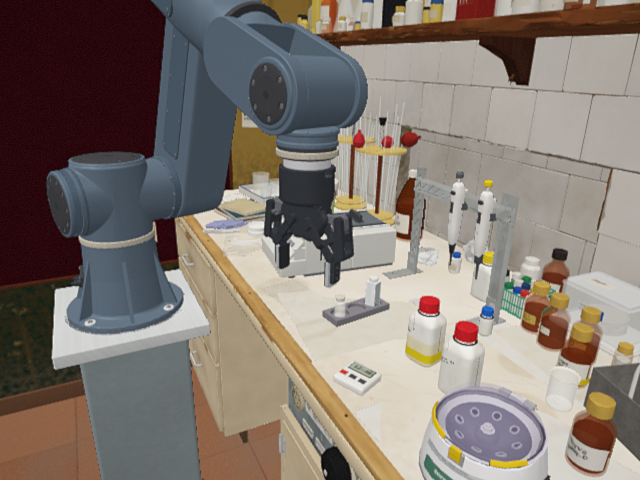

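View pics/wrist0.png

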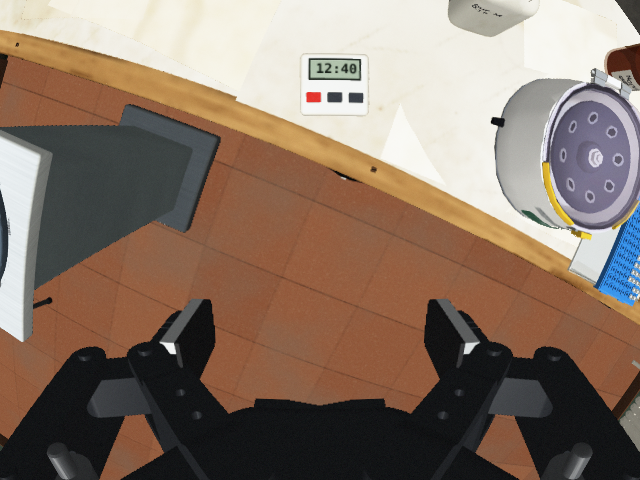

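The cell stands in the rack's far pocket (side view, about 373,290) and the vial is at about (340,303). The photometer cover is open. Next I'll look from above with the wrist camera.

```bash
cat >> h.py <<'E'
def rot(a): # tool down, jaw axis y at world angle a
    y=np.array([np.cos(a),np.sin(a),0]);x=np.array([0,0,-1.]);return np.stack([x,y,np.cross(x,y)],1)
E
python3 - <<'E'
from h import *
for a in np.arange(-180,180,30):
    r=[m.inverse_kinematics(p,rot(np.radians(a))) for p in ([.496,-.30,.3],[.5,.03,.13])]
    print(a,[None if q is None else np.round(q,2).tolist() for q in r])
a=0
m.move_ptp([.46,-.33,.30],rot(np.radians(0)))
snap("wrist","w1"); print(m.current_time(), m.current_force())
for n in ["cell_center","rack","vial"]: print(n,[(np.round(x["at"],4).tolist(),round(x["confidence"],2)) for x in m.look_for("wrist",n)[:2]])
E
```

```text
-180 [[-0.62, 0.32, 1.43, -0.0, 1.39, 2.52], None]
-150 [[-0.62, 0.32, 1.43, -0.0, 1.39, 1.99], [-0.03, 0.34, 1.84, -0.0, 0.96, 2.58]]
-120 [[-0.62, 0.32, 1.43, -0.0, 1.39, 1.47], [-0.03, 0.34, 1.84, -0.0, 0.96, 2.06]]
-90 [[-0.62, 0.32, 1.43, -0.0, 1.39, 0.95], [-0.03, 0.34, 1.84, -0.0, 0.96, 1.54]]
-60 [[-0.62, 0.32, 1.43, 0.0, 1.39, 0.42], [-0.03, 0.34, 1.84, -0.0, 0.96, 1.01]]
-30 [[-0.62, 0.32, 1.43, -0.0, 1.39, -0.1], [-0.03, 0.34, 1.84, -0.0, 0.96, 0.49]]
0 [[-0.62, 0.32, 1.43, -0.0, 1.39, -0.62], [-0.03, 0.34, 1.84, -0.0, 0.96, -0.03]]
30 [[-0.62, 0.32, 1.43, -0.0, 1.39, -1.15], [-0.03, 0.34, 1.84, -0.0, 0.96, -0.56]]
60 [[-0.62, 0.32, 1.43, -0.0, 1.39, -1.67], [-0.03, 0.34, 1.84, -0.0, 0.96, -1.08]]
90 [[-0.62, 0.32, 1.43, -0.0, 1.39, -2.2], [-0.03, 0.34, 1.84, -0.0, 0.96, -1.6]]
120 [[-0.62, 0.32, 1.43, -0.0, 1.39, -2.72], [-0.03, 0.34, 1.84, -0.0, 0.96, -2.13]]
150 [None, [-0.03, 0.34, 1.84, -0.0, 0.96, -2.65]]
2.5167 [-0.01826238  0.57789344  0.26952854]
cell_center [([0.5038, -0.2491, 0.0784], 0.75)]
rack [([0.4586, -0.2525, 0.0118], 0.74)]
vial [([0.4175, -0.2607, 0.0588], 0.64)]
```

View pics/w1.png

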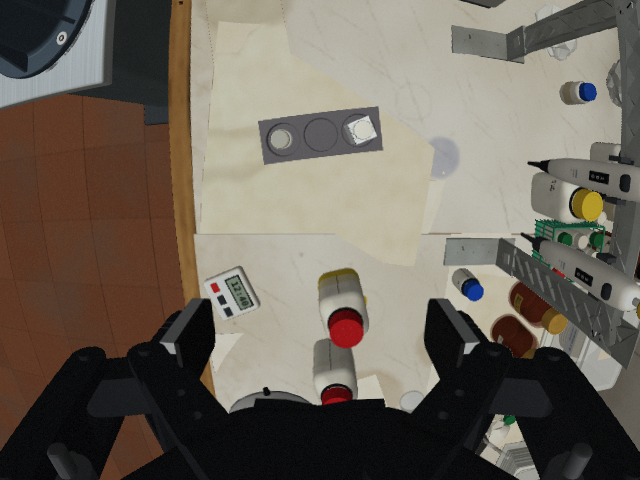

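```bash
python3 - <<'E'
from h import *
p=cv2.imread('pics/w1.png')[90:180,245:395]
cv2.imwrite('pics/w1z.png',cv2.resize(p,None,fx=5,fy=5,interpolation=cv2.INTER_CUBIC))
E
```

```text
(no output)
```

View pics/w1z.png

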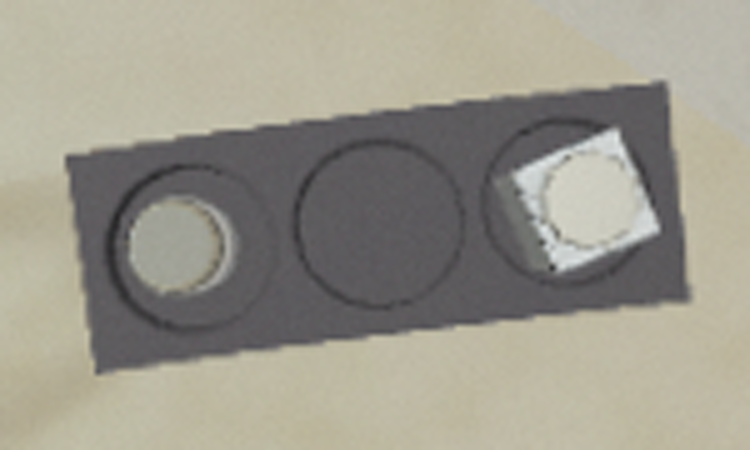

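```bash
python3 - <<'E'
from h import *
m.move_ptp([.455,-.365,.17],rot(0))
snap("wrist","w2"); print(m.current_time())
p=cv2.imread('pics/side0.png')[260:330,310:410]
cv2.imwrite('pics/s0z.png',cv2.resize(p,None,fx=6,fy=6,interpolation=cv2.INTER_CUBIC))
E
```

```text
3.3167
```

View pics/w2.png

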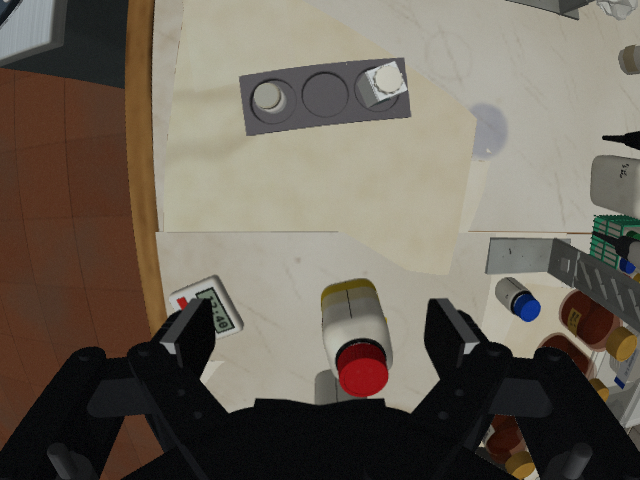

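View pics/s0z.png

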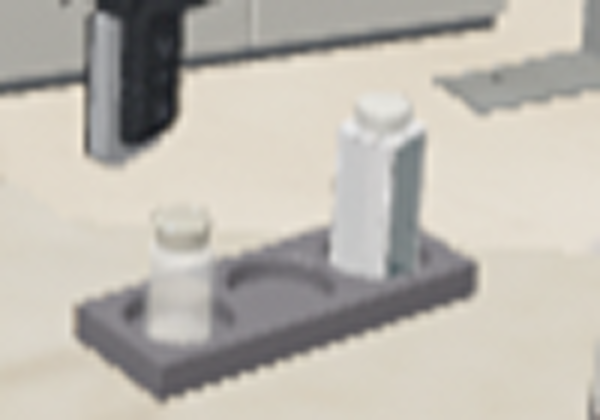

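```bash
cat >> h.py <<'E'
def rays(u,v,K,fish):
    x=(u-K[0,2])/K[0,0]; y=(v-K[1,2])/K[1,1]
    if not fish: return np.stack([x,y,np.ones_like(x)],-1)
    r=np.hypot(x,y); s=np.where(r>1e-9,np.tan(r)/np.maximum(r,1e-9),1); return np.stack([x*s,y*s,np.ones_like(x)],-1)
def cloud(name,fish=True):
    z=np.load(f'pics/{name}.npz'); v,u=np.mgrid[0:480,0:640].astype(float)
    P=(rays(u,v,z["K"],fish)*z["d"][...,None]-z["t"])@z["R"]
    P[z["d"]<=0]=np.nan
    return P,z["p"]
def proj(X,name):
    z=np.load(f'pics/{name}.npz');c=z["R"]@np.asarray(X)+z["t"];h=np.hypot(c[0],c[1]);th=np.arctan2(h,c[2]);return np.array([z["K"][0,0]*th*c[0]/h+z["K"][0,2],z["K"][1,1]*th*c[1]/h+z["K"][1,2]])
E
python3 - <<'E'
from h import *
for n in("w1","w2"):
    P,p=cloud(n)
    box=lambda c,r:(np.abs(P[...,0]-c[0])<r)&(np.abs(P[...,1]-c[1])<r)
    b=box((.5,-.25),.035)&(P[...,2]>.03)&(P[...,2]<.12)
    Z=P[...,2][b]; print(n,np.histogram(Z,bins=np.arange(.03,.1,.004)))
    zt=np.percentile(Z,98)
    s=b&(P[...,2]>zt-.004); (c,r)=cv2.minEnclosingCircle(P[s][:,:2].astype(np.float32)*1000); print("stopper",s.sum(),c,r,np.median(P[s],0))
    g=b&(P[...,2]>zt-.016); print("top rect",cv2.minAreaRect(P[g][:,:2].astype(np.float32)*1000))
    zz=P[...,2]; rk=box((.458,-.257),.1)&(zz>.011)&(zz<.022); print("rack",rk.sum(),cv2.minAreaRect(P[rk][:,:2].astype(np.float32)*1000),np.median(zz[rk]))
    bt=(np.abs(P[...,0]-.455)<.06)&(np.abs(P[...,1]+.3)<.02); print("bench z",np.nanmedian(zz[bt]))
E
```

```text
w1 (array([  3,   6,   6,   5,   8,   5,   5,   7,   7, 194,  15,  93, 210,
         0,   0,   0,   0]), array([0.03 , 0.034, 0.038, 0.042, 0.046, 0.05 , 0.054, 0.058, 0.062,
       0.066, 0.07 , 0.074, 0.078, 0.082, 0.086, 0.09 , 0.094, 0.098]))
stopper 295 (505.3112487792969, -250.62322998046875) 10.960685729980469 [ 0.50505471 -0.25111288  0.07844825]
top rect ((504.90557861328125, -250.74072265625), (25.887039184570312, 24.845773696899414), 24.504417419433594)
rack 2919 ((460.0065002441406, -255.5526885986328), (150.90875244140625, 56.99652099609375), 6.793007850646973) 0.014697302290690233
bench z 0.42300243087805767
w2 (array([ 24,  26,  26,  30,  31,  27,  37,  24,  46, 363,  44, 166, 476,
         0,   0,   0,   0]), array([0.03 , 0.034, 0.038, 0.042, 0.046, 0.05 , 0.054, 0.058, 0.062,
       0.066, 0.07 , 0.074, 0.078, 0.082, 0.086, 0.09 , 0.094, 0.098]))
stopper 629 (505.40069580078125, -250.78785705566406) 11.215679168701172 [ 0.5047048  -0.25114063  0.0785598 ]
top rect ((504.9854431152344, -250.9331512451172), (25.692317962646484, 25.449169158935547), 23.548059463500977)
rack 5342 ((460.04290771484375, -255.3626708984375), (151.00006103515625, 56.96446228027344), 6.913272380828857) 0.014669443015253279
bench z -0.000768762953451151
```

```bash
python3 - <<'E'
from h import *
m.move_ptp([.50,-.03,.25],rot(0))
snap("wrist","w3"); print(m.current_time())
E
```

```text
4.675
```

View pics/w3.png

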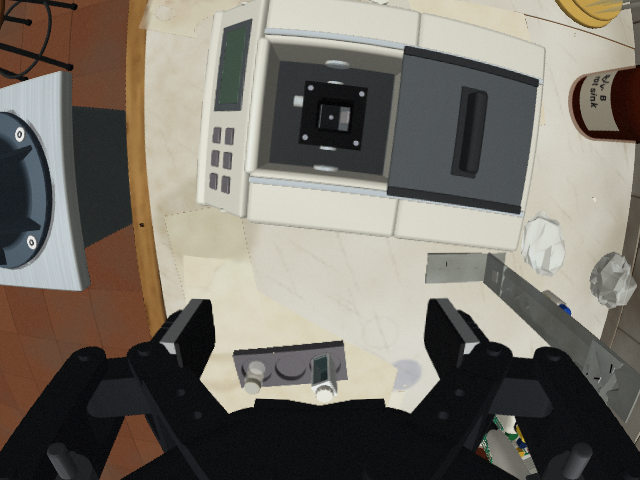

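```bash
python3 - <<'E'
from h import *
a=cv2.imread('pics/w3.png')[330:410,225:355]; b=cv2.imread('pics/w2.png')[50:140,235:420]; c=cv2.imread('pics/w3.png')[65:175,255:405]
z=lambda i,f:cv2.resize(i,None,fx=f,fy=f,interpolation=cv2.INTER_CUBIC)
cv2.imwrite('pics/za.png',z(a,6)); cv2.imwrite('pics/zb.png',z(b,4));cv2.imwrite('pics/zc.png',z(c,5))
E
```

```text
(no output)
```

View pics/za.png

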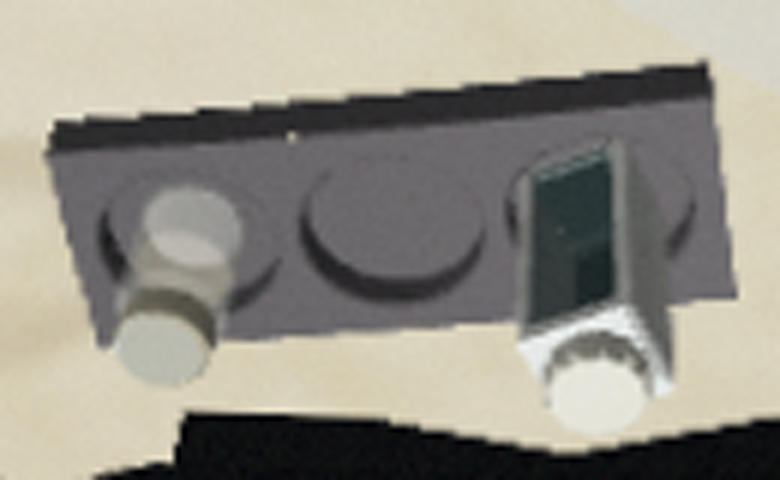

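View pics/zb.png

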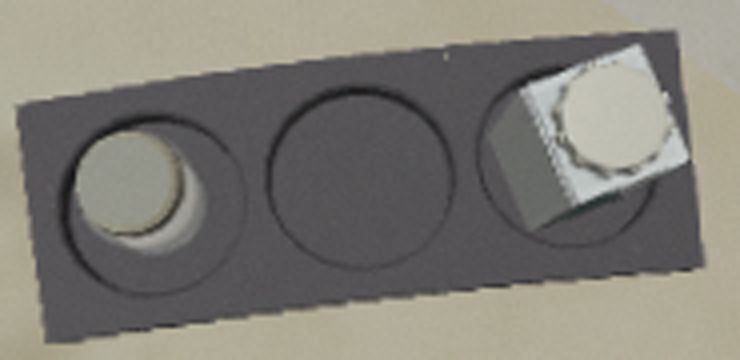

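View pics/zc.png

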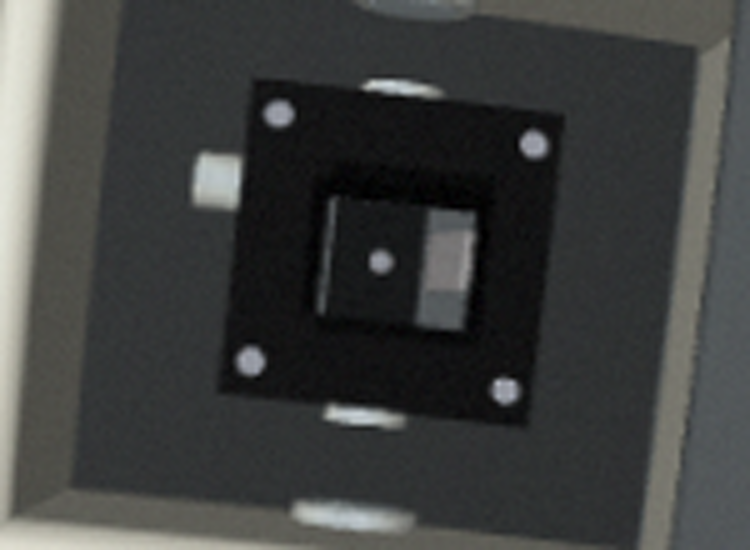

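```bash
python3 - <<'E'
from h import *
P,p=cloud("w3"); z=P[...,2]
h=(np.abs(z-.057)<.004); h[:60]=0;h[180:]=0;h[:,:290]=0;h[:,380:]=0
n,l,s,_=cv2.connectedComponentsWithStats(h.astype(np.uint8)); k=1+np.argmax(s[1:,4]); q=l==k
r=cv2.minAreaRect(P[q][:,:2].astype(np.float32)*1000); print("holder",r,np.median(z[q]),s[k])
# well hole (pixels not in holder inside)
well=(z<.05)&(np.hypot(P[...,0]-r[0][0]/1e3,P[...,1]-r[0][1]/1e3)<.02)
print("well deep", well.sum(), np.percentile(z[well],[5,25,50,75,95]))
# cover plate, walls
for lo,hi,nm in((.103,.109,"walls"),(.112,.118,"cover"),(.13,.14,"rib")):
    w=(z>lo)&(z<hi)&(P[...,0]>.38)&(P[...,0]<.85)&(np.abs(P[...,1]-.06)<.13);n,l,s,_=cv2.connectedComponentsWithStats(w.astype(np.uint8)); k=1+np.argmax(s[1:,4])
    print(nm,cv2.minAreaRect(P[l==k][:,:2].astype(np.float32)*1000),np.median(z[l==k]),s[k])
# screws pixel centroid
g=p[65:175,255:405].max(2); 
gx=np.zeros((480,640),np.uint8);gx[65:175,255:405]=(g>110)
n,l,s,c=cv2.connectedComponentsWithStats(gx&h.astype(np.uint8)); 
for i in range(1,n):
    if s[i,4]<40: print(s[i,4],c[i].round(1),np.nanmedian(P[l==i],0).round(4))
E
```

```text
holder ((512.7225341796875, 62.20570755004883), (69.28309631347656, 62.44163131713867), 83.35916900634766) 0.05669712024554196 [ 298   81   70   69 3059]
well deep 772 [0.0104677  0.01917163 0.02023156 0.02173426 0.04566777]
walls ((567.6777954101562, -31.34717559814453), (38.89678955078125, 267.4079284667969), 84.27647399902344) 0.106605273011092 [  247   183   278    68 10379]
cover ((630.9923095703125, 49.9089469909668), (133.9607391357422, 134.61569213867188), 83.55236053466797) 0.11340565628824964 [  387    46   152   169 17203]
rib ((630.518310546875, 49.07329559326172), (69.82416534423828, 13.004058837890625), 82.86211395263672) 0.13420510255732168 [ 465   91   23   83 1099]
1 [341.  65.] [0.5211 0.1142 0.0531]
1 [346.  65.] [0.5261 0.1143 0.053 ]
3 [331.7  81.3] [0.5122 0.0973 0.0531]
2 [335.   82.5] [0.5151 0.0958 0.0533]
1 [337.  82.] [0.5171 0.0963 0.0538]
2 [339.   82.5] [0.5191 0.0958 0.0537]
21 [310.4  87.2] [0.4905 0.0904 0.0576]
19 [361.2  93.4] [0.5405 0.0848 0.058 ]
33 [347.  116.8] [0.5269 0.0606 0.055 ]
21 [304.8 136.9] [0.4854 0.0403 0.0578]
18 [355.5 142.8] [0.5353 0.0346 0.0583]
7 [325.7 147.6] [0.5062 0.0302 0.0536]
3 [330.3 148. ] [0.5102 0.0292 0.0533]
```

The window faces about 114° (and 294°), and the frosted faces are at 24°/204°, so the jaw axis is 24° in the rack and about -6° at the well. To cancel camera bias I'll take a second view of the well with the wrist turned.

```bash
python3 - <<'E'
from h import *
a=np.radians(-150);c,s=np.cos(a),np.sin(a)
o=np.array([[c,-s],[s,c]])@np.array([-.013,-.0925]); t=np.array([.513,.0625])+o; print(t)
m.move_ptp([t[0],t[1],.25],rot(a))
snap("wrist","w4"); print(m.current_time())
P,p=cloud("w4"); z=P[...,2]
h=(np.abs(z-.057)<.004)&(np.hypot(P[...,0]-.513,P[...,1]-.0625)<.05)
n,l,st,_=cv2.connectedComponentsWithStats(h.astype(np.uint8)); k=1+np.argmax(st[1:,4])
print("holder",cv2.minAreaRect(P[l==k][:,:2].astype(np.float32)*1000),np.median(z[l==k]))
n,l,st,cc=cv2.connectedComponentsWithStats(((p.max(2)>110)&h).astype(np.uint8))
for i in range(1,n):
    if 8<st[i,4]<40: print(st[i,4],cc[i].round(1),np.nanmedian(P[l==i],0).round(4))
w=(z>.13)&(z<.14)&(np.hypot(P[...,0]-.63,P[...,1]-.05)<.06); print("rib",cv2.minAreaRect(P[w][:,:2].astype(np.float32)*1000))
w=(z>.112)&(z<.118)&(np.hypot(P[...,0]-.63,P[...,1]-.05)<.1); print("cover",cv2.minAreaRect(P[w][:,:2].astype(np.float32)*1000))
E
```

```text
[0.47800833 0.14910735]
7.25
holder ((512.656494140625, 62.605995178222656), (69.3291244506836, 62.63765335083008), 83.60384368896484) 0.05669132190633875
22 [326.1  81.1] [0.5355 0.0348 0.0578]
24 [319.8 107.4] [0.5276 0.0606 0.0552]
16 [367.5 111.5] [0.4851 0.0405 0.0582]
19 [296.  121.2] [0.5407 0.0844 0.0578]
11 [312.6 143.3] [0.5155 0.0956 0.0535]
17 [337.2 151.1] [0.4908 0.09   0.058 ]
rib ((630.4869995117188, 49.77680969238281), (69.6117935180664, 12.844034194946289), 83.45352935791016)
cover ((627.7762451171875, 49.868350982666016), (135.19691467285156, 142.276611328125), 82.79143524169922)
```

View pics/w4.png

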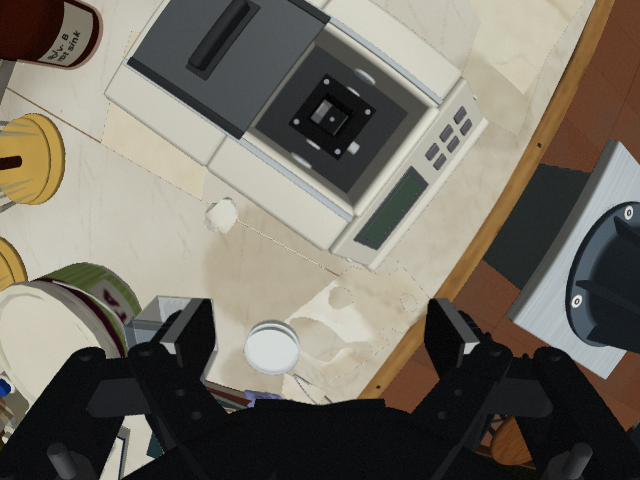

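```bash
python3 - <<'E'
from h import *
R=rot(np.radians(24)); x,y=.505,-.251
m.set_gripper(.65,50); print(m.current_time())
m.move_ptp([x,y,.14],R); print(m.current_time())
m.move_l([x,y,.046],max_speed=.12); print(m.current_ee_pos(),m.current_force(),m.current_time())
m.set_gripper(0,50); m.dwell(.1); print(m.current_grip_width(),m.current_force(),m.current_ft_torque(),m.current_time())
m.move_l([x,y,.17],max_speed=.15); print(m.current_grip_width(),m.current_force(),m.current_time())
snap("wrist","w5");snap("side","s5")
E
```

```text
7.6583
10.825
[ 0.5054277  -0.25123326  0.04666341] [ 0.75949326 -0.87688151 -1.13576312] 11.7583
0.0006504941922579286 [0.27891664 0.32923922 0.88964354] [0.00972034 0.02576373 0.03485425] 12.425
0.0011338176537370593 [-0.22124976 -0.12014605 -0.32179174] 13.4
```

View pics/w5.png

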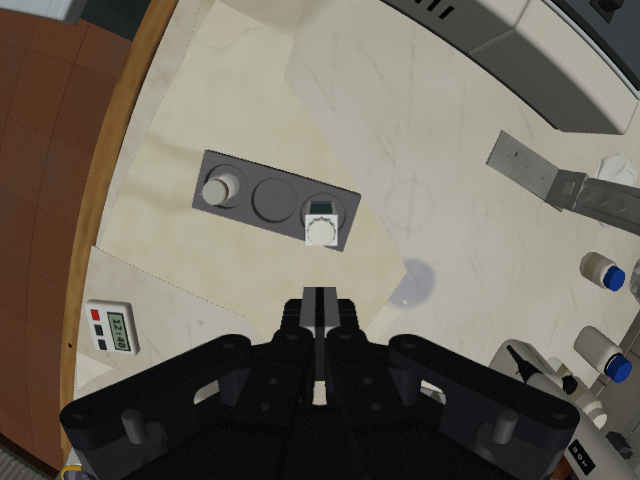

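View pics/s5.png

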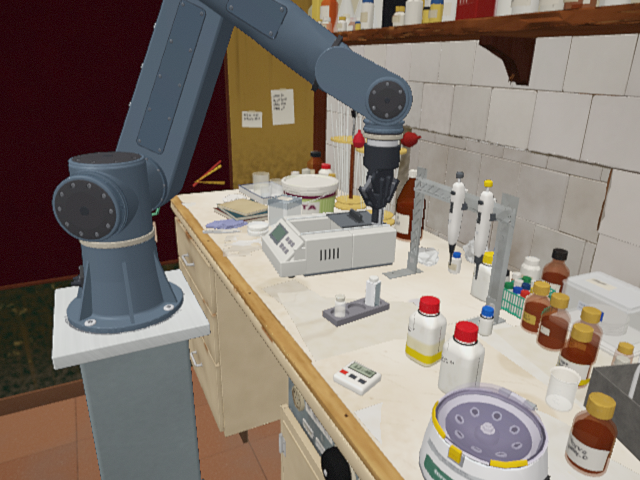

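The jaws closed on nothing: the cell is still in the rack at about (322,220), and the closed fingertips are at about (320,300). I'll check where the tips and the cell really are.

```bash
python3 - <<'E'
from h import *
print(m.current_ee_pos(),proj(m.current_ee_pos(),"w5"))
P,p=cloud("w5")
for uv in((320,292),(320,310),(320,340),(322,230)): print(uv,P[uv[1],uv[0]])
z=np.load('pics/w5.npz'); print("cam",-z["R"].T@z["t"])
zz=P[...,2]
b=(np.abs(P[...,0]-.5)<.05)&(np.abs(P[...,1]+.25)<.05)&(zz>.06)&(zz<.1)
b[285:]=0
print(cv2.minAreaRect(P[b][:,:2].astype(np.float32)*1000),np.median(zz[b]),zz[b].max())
print(m.current_tcp_rot())
# side camera check
c=np.load('pics/s5.npz')
def ps(X): q=c["R"]@np.array(X)+c["t"]; return (c["K"]@q/q[2])[:2]
print("side tcp",ps(m.current_ee_pos()),"cell top",ps([.505,-.251,.08]))
i=cv2.imread('pics/s5.png')[150:320,310:460]; cv2.imwrite('pics/s5z.png',cv2.resize(i,None,fx=3.5,fy=3.5,interpolation=cv2.INTER_CUBIC))
E
```

```text
[ 0.50453935 -0.25076034  0.16893238] [320.53789593 276.27022776]
(320, 292) [ 0.49967116 -0.24056074  0.21535946]
(320, 310) [ 0.49998964 -0.24129029  0.2295319 ]
(320, 340) [ 0.50206792 -0.24596606  0.24164535]
(322, 230) [ 0.50488234 -0.24842943  0.07790881]
cam [ 0.47631993 -0.18827881  0.34749881]
((505.30487060546875, -250.47015380859375), (23.988744735717773, 25.244394302368164), 23.877321243286133) 0.07784905626356728 0.08064069185691228
[[-1.56512382e-03  9.13553802e-01  4.06714889e-01]
 [ 9.18081457e-04  4.06716529e-01 -9.13553952e-01]
 [-9.99998354e-01 -1.05642766e-03 -1.47527853e-03]]
side tcp [375.57566708 240.62826775] cell top [373.44199356 277.29437887]
```

View pics/s5z.png

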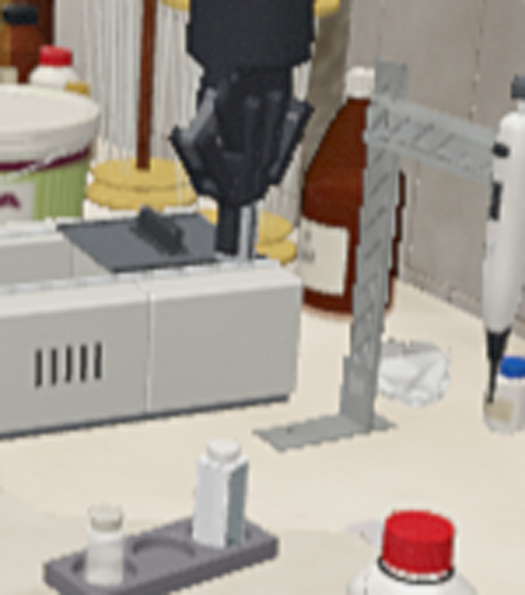

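The side view puts the real fingertips about 43 mm above the reported TCP, and the wrist depth agrees roughly. So the TCP offset doesn't match the stated one, and the jaws closed above the stopper. I'll measure it exactly.

```bash
python3 - <<'E'
from h import *
P,p=cloud("w5")
for v in range(284,300,1): print(v,P[v,312].round(4),P[v,328].round(4),p[v,312])
e=m.current_ee_pos(); f=(P[...,2]>.19)&(P[...,2]<.26)&(np.hypot(P[...,0]-e[0],P[...,1]-e[1])<.02)
print(np.percentile(P[f][:,2],[0,.5,1,2,5]),f.sum())
q=[]
for dz in(.035,.04,.045,.05):
    X=e+np.array([-.0045,.010,dz]); print(dz,proj(X,"w5"))
E
for i in 1; do python3 - <<'E'
import cv2
i=cv2.imread('pics/w5.png')[270:400,260:380]; cv2.imwrite('pics/w5z.png',cv2.resize(i,None,fx=4,fy=4,interpolation=cv2.INTER_CUBIC))
E
done
```

```text
284 [ 0.527  -0.3217 -0.0017] [ 0.5417 -0.3147 -0.0007] [178 171 148]
285 [ 5.272e-01 -3.221e-01 -2.000e-04] [ 0.5422 -0.3159 -0.0012] [178 171 148]
286 [ 0.5279 -0.3237 -0.0018] [ 0.5426 -0.3169 -0.0011] [174 168 145]
287 [ 0.4967 -0.2418  0.2105] [ 0.5027 -0.2396  0.2095] [68 70 68]
288 [ 0.4968 -0.2419  0.2112] [ 0.5027 -0.2396  0.2105] [66 68 69]
289 [ 0.497  -0.2425  0.2108] [ 0.5027 -0.2396  0.2117] [69 70 70]
290 [ 0.4968 -0.2418  0.2135] [ 0.5027 -0.2396  0.2125] [69 70 69]
291 [ 0.4969 -0.242   0.214 ] [ 0.5028 -0.2398  0.2131] [67 70 69]
292 [ 0.497  -0.2421  0.2147] [ 0.5026 -0.2396  0.2147] [66 68 67]
293 [ 0.4971 -0.2423  0.215 ] [ 0.5025 -0.2394  0.2161] [68 71 69]
294 [ 0.4972 -0.2426  0.2154] [ 0.5026 -0.2395  0.2168] [68 69 69]
295 [ 0.4971 -0.2422  0.2173] [ 0.5028 -0.2401  0.2162] [66 68 67]
296 [ 0.4972 -0.2424  0.2177] [ 0.5027 -0.2399  0.2176] [70 72 71]
297 [ 0.4971 -0.2421  0.2193] [ 0.5026 -0.2397  0.2193] [67 67 68]
298 [ 0.4972 -0.2424  0.2195] [ 0.5025 -0.2395  0.2206] [67 68 68]
299 [ 0.497  -0.242   0.2215] [ 0.5027 -0.24    0.2204] [67 68 68]
[0.20814281 0.21005607 0.21102807 0.21254411 0.21538742] 6222
0.035 [320.60205601 281.81475453]
0.04 [320.6264195  286.42537402]
0.045 [320.65220509 291.32869182]
0.05 [320.67952997 296.55161234]
```

View pics/w5z.png

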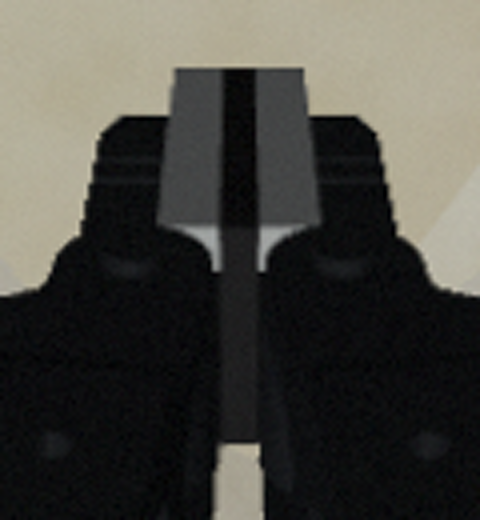

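The tips lie 41 mm short of the reported TCP when shut, and the offset is purely along the tool axis. I'll re-grasp with that correction and check the grip before lifting.

```bash
python3 - <<'E'
from h import *
x,y=.505,-.251
m.set_gripper(.65,50)
m.move_l([x,y,.005],max_speed=.16); print(m.current_ee_pos(),m.current_force(),m.current_time())
m.set_gripper(0,50); m.dwell(.1); print(m.current_grip_width(),m.current_force(),m.current_time())
if m.current_grip_width()>.15:
    m.move_l([x,y,.085],max_speed=.15); print(m.current_grip_width(),m.current_force(),m.current_time())
snap("wrist","w6");snap("side","s6")
a=cv2.imread('pics/w6.png')[150:400,220:420];b=cv2.imread('pics/s6.png')[150:320,310:460]
cv2.imwrite('pics/z6.png',np.hstack([cv2.resize(a,(400,500)),cv2.resize(b,(400,500))]))
E
```

```text
[ 0.5055227  -0.25130685  0.00584379] [1.56533094 0.25092815 0.71950455] 15.25
0.2835024739435691 [-1.57501811  1.13542103  7.47297445] 15.725
0.28041329146481936 [-0.6224211  -0.4063362  -1.01539064] 16.4083
```

View pics/z6.png

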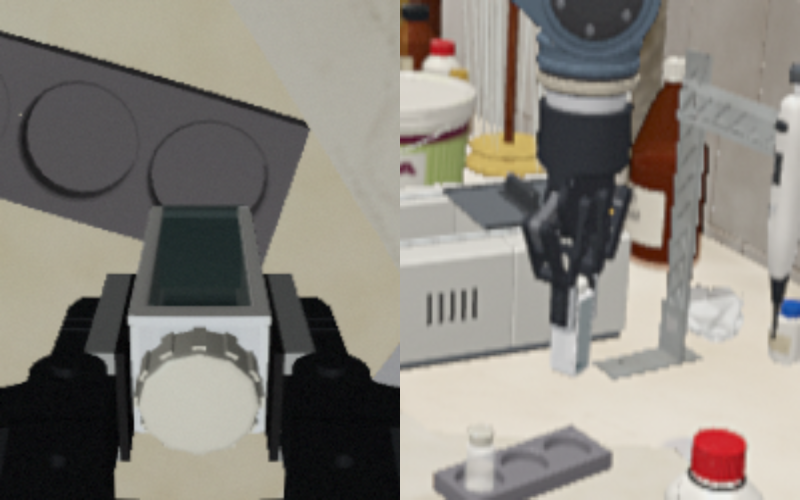

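The cell is held by its frosted sides, with a window facing the wrist camera. I'll measure the cell in the hand from this picture's depth.

```bash
python3 - <<'E'
from h import *
P,p=cloud("w6"); e=m.current_ee_pos(); R=m.current_tcp_rot(); print(e)
Q=(P-e)@R  # tool coords x fwd(down), y jaw, z
d=np.abs(Q[...,1])<.03; d&=(np.abs(Q[...,2])<.03)&(Q[...,0]<.02)&(Q[...,0]>-.12)
S=Q[d]
print(np.histogram(S[:,0],bins=np.arange(-.1,.021,.004)))
# glass top plane: dense cluster
for lo,hi in((-.082,-.074),(-.074,-.066),(-.07,-.062),(-.062,-.054)):
    k=d&(Q[...,0]>lo)&(Q[...,0]<hi)&(np.abs(Q[...,1])<.0135);
    if k.sum()>30: print(lo,k.sum(),cv2.minAreaRect(Q[k][:,1:].astype(np.float32)*1000),np.median(Q[k],0))
# window/frame face: central columns
for v in range(252,330,4): print(v,Q[v,320].round(4),Q[v,284].round(4),Q[v,272].round(4),Q[v,357].round(4))
E
```

```text
[ 0.50432679 -0.25061576  0.08378472]
(array([  32,  417,  889,  736,  944,  472, 3463,  779,  929, 1592,  606,
        564,  561,  476,  340,  263,  186,  177,  177,  195,  133,  141,
        132,  155,   90,   28,    0,    0,    0,    0]), array([-1.00000000e-01, -9.60000000e-02, -9.20000000e-02, -8.80000000e-02,
       -8.40000000e-02, -8.00000000e-02, -7.60000000e-02, -7.20000000e-02,
       -6.80000000e-02, -6.40000000e-02, -6.00000000e-02, -5.60000000e-02,
       -5.20000000e-02, -4.80000000e-02, -4.40000000e-02, -4.00000000e-02,
       -3.60000000e-02, -3.20000000e-02, -2.80000000e-02, -2.40000000e-02,
       -2.00000000e-02, -1.60000000e-02, -1.20000000e-02, -8.00000000e-03,
       -4.00000000e-03,  8.32667268e-17,  4.00000000e-03,  8.00000000e-03,
        1.20000000e-02,  1.60000000e-02,  2.00000000e-02]))
-0.082 653 ((0.012610435485839844, -0.5088481903076172), (21.93656349182129, 26.976856231689453), 89.92472839355469) [-0.07433365  0.00311539 -0.0013279 ]
-0.074 3374 ((-0.019441604614257812, -0.08425045013427734), (26.960975646972656, 23.536109924316406), 0.04898580908775
[... 1771 characters left out ...]
-0.0601 -0.013  -0.0124] [-0.0568 -0.0177 -0.0107] [-0.0561  0.0132 -0.0104]
308 [-0.064  -0.0003 -0.0127] [-0.0638 -0.0126 -0.0126] [-0.0594 -0.0174 -0.0104] [-0.0604  0.0128 -0.0109]
312 [-0.0633 -0.0003 -0.0108] [-0.0642 -0.0127 -0.0112] [-0.0648 -0.0167 -0.0115] [-0.0637  0.0125 -0.011 ]
316 [-0.0675 -0.0003 -0.0114] [-0.0633 -0.0128 -0.0092] [-0.0669 -0.0165 -0.011 ] [-0.066   0.0123 -0.0106]
320 [-0.0707 -0.0003 -0.0116] [-0.0655 -0.0126 -0.0088] [nan nan nan] [-0.0687  0.0121 -0.0105]
324 [-0.0715 -0.0003 -0.0105] [-0.0653 -0.0127 -0.0071] [-0.0723 -0.0159 -0.0109] [-0.0718  0.0118 -0.0106]
328 [-0.0738 -0.0003 -0.0103] [-0.0661 -0.0127 -0.006 ] [nan nan nan] [-0.0723  0.0118 -0.0094]
```

```bash
python3 - <<'E'
from h import *
P,p=cloud("w6"); e=m.current_ee_pos(); R=m.current_tcp_rot(); Q=(P-e)@R
d=(np.abs(Q[...,1])<.12)&(np.abs(Q[...,2])<.05)&(Q[...,0]<-.03)&(Q[...,0]>-.16)
for lo in np.arange(-.15,-.03,.01):
    k=d&(Q[...,0]>lo)&(Q[...,0]<=lo+.01); print(round(lo,2),k.sum(),np.percentile(np.abs(Q[k][:,1]),[50,99]).round(3) if k.sum() else '')
E
```

```text
-0.15 425 [0.013 0.019]
-0.14 16538 [0.026 0.063]
-0.13 14323 [0.029 0.063]
-0.12 11475 [0.043 0.058]
-0.11 7000 [0.041 0.054]
-0.1 7600 [0.036 0.049]
-0.09 3608 [0.028 0.045]
-0.08 4418 [0.007 0.03 ]
-0.07 2868 [0.011 0.025]
-0.06 1468 [0.012 0.026]
-0.05 1079 [0.011 0.025]
-0.04 536 [0.006 0.013]
```

Held cell: underside at the reported TCP, centred, upright, tips 42 mm above the underside (clears the holder top at any platform height). Now I'll carry it to just above the well.

```bash
python3 - <<'E'
from h import *
R=rot(np.radians(-6.4)); w=[.5132,.0625]
e=m.current_ee_pos(); m.move_l([e[0],e[1],.15],max_speed=.2)
m.move_ptp(w+[.15],R); print(m.current_time(),m.current_grip_width())
m.move_l(w+[.070],max_speed=.1); m.dwell(.15)
print(m.current_ee_pos(),m.current_force(),m.current_time(),np.degrees(np.arctan2(m.current_tcp_rot()[1,1],m.current_tcp_rot()[0,1])))
snap("wrist","w7"); 
a=cv2.imread('pics/w7.png')[150:400,190:450];cv2.imwrite('pics/z7.png',cv2.resize(a,None,fx=2.4,fy=2.4))
P,p=cloud("w7"); z=P[...,2]
h=(np.abs(z-.057)<.004)&(np.hypot(P[...,0]-.513,P[...,1]-.0625)<.05)
n,l,st,cc=cv2.connectedComponentsWithStats(((p.max(2)>110)&h).astype(np.uint8))
for i in range(1,n):
    if 8<st[i,4]<120: print(st[i,4],cc[i].round(1),np.nanmedian(P[l==i],0).round(4))
E
```

```text
18.175 0.2833942482983743
[0.51358227 0.06251903 0.07060602] [ 0.84617852  0.09493444 -0.04627356] 19.275 -6.397323167627796
13 [316.  203.7] [0.5151 0.0968 0.0531]
18 [318.1 206.9] [0.5165 0.0949 0.0537]
80 [271.6 222.7] [0.4908 0.0904 0.0579]
80 [366.8 222.5] [0.5408 0.0848 0.058 ]
15 [346.7 259.7] [0.5284 0.0648 0.0557]
```

View pics/z7.png

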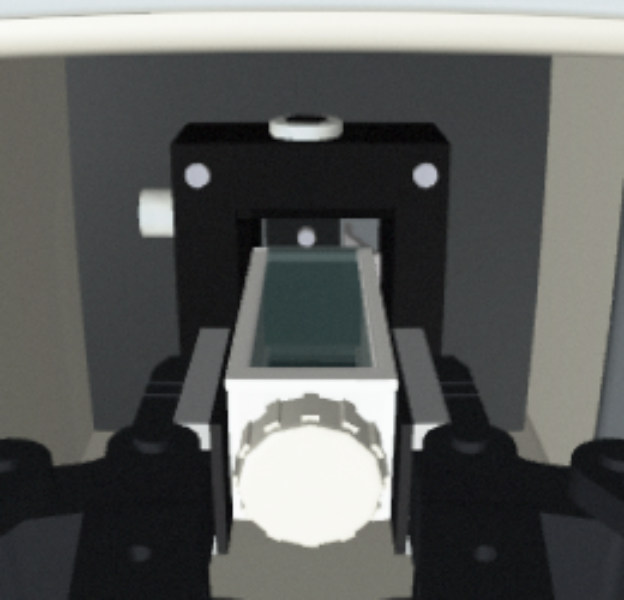

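The screws put the well's middle at (0.513, 0.0627), and the cell is centred over it (image column about 320 against 319). Next is a force-guarded descent.

```bash
cat > ins.py <<'E'
from h import *
w=[.5130,.0626]
F0=m.current_force()
def st(z,sp):
    m.move_l(w+[z],max_speed=sp); f=m.current_force()-F0; e=m.current_ee_pos()
    print(round(z,4),e.round(4),f.round(1),round(m.current_time(),2)); return f,e
for z in (.060,.056,.052,.047,.042,.0375):
    f,e=st(z,.03)
    if f[2]>20 or np.hypot(f[0],f[1])>15: print("STOP");break
E
python3 ins.py
```

```text
0.06 [0.5129 0.0626 0.0598] [-0.6 -0.1  0.6] 19.81
0.056 [0.5129 0.0626 0.0558] [ 0.1 -0.3  0.9] 20.09
0.052 [0.5129 0.0626 0.0518] [-0.7 -1.  -0.1] 20.38
0.047 [0.5124 0.0626 0.0466] [-2.5 -0.1  0.2] 20.69
0.042 [0.5123 0.0627 0.0415] [-3.9  0.1 -0.3] 21.01
0.0375 [0.5123 0.0626 0.0369] [-5.7  0.9 -1.9] 21.31
```

```bash
cat > ins2.py <<'E'
from h import *
w=[.5130,.0626]
hist=[];z=.0375
t0=m.current_time()
while z>.0185:
    z-=.0007; m.move_l(w+[z],max_speed=.012); f=m.current_force(); e=m.current_ee_pos(); hist.append(f[2])
    print(round(z,4),round(e[2],4),f.round(1),round(m.current_time(),2))
    b=np.median(hist[:-1][-6:]) if len(hist)>3 else f[2]
    if f[2]-b>3.5 or f[2]>17: print("CONTACT?",b);break
m.dwell(.1);print(m.current_force().round(1),m.current_ee_pos().round(4),m.current_grip_width())
E
python3 ins2.py
```

```text
0.0368 0.0366 [-4.9  1.3 -2.2] 21.56
0.0361 0.0361 [-5.5  0.5  0.8] 21.81
0.0354 0.0355 [-6.4  0.5  2.1] 22.06
0.0347 0.0348 [-5.9  0.9  1.1] 22.31
0.034 0.0341 [-6.1  0.9  0.9] 22.56
0.0333 0.0334 [-5.   0.8  1.7] 22.81
0.0326 0.0327 [-5.2  0.8  1.9] 23.06
0.0319 0.032 [-5.7  0.3  2. ] 23.31
0.0312 0.0313 [-5.4  1.   1.6] 23.56
0.0305 0.0306 [-5.9  1.9  1.8] 23.81
0.0298 0.0299 [-6.1  0.8  1.5] 24.06
0.0291 0.0292 [-6.1  0.6  1.6] 24.31
0.0284 0.0285 [-5.4  1.5  1.5] 24.56
0.0277 0.0278 [-6.4  1.   2. ] 24.81
0.027 0.0271 [-5.6  0.3  1.4] 25.06
0.0263 0.0264 [-5.4 -0.5  1.7] 25.31
0.0256 0.0257 [-7.   1.   1.3] 25.56
0.0249 0.025 [-6.3  1.1  1.9] 25.81
0.0242 0.0243 [-5.1  1.6  1.8] 26.06
0.0235 0.0236 [-5.7  1.   2.7] 26.31
0.0228 0.0229 [-5.8  0.9  2.4] 26.56
0.0221 0.0222 [-5.2  0.7  2. ] 26.81
0.0214 0.0215 [-6.7  0.   1. ] 27.06
0.0207 0.021 [-6.   0.1  4.3] 27.31
0.02 0.0209 [-8.9  0.4 13.4] 27.56
CONTACT? 2.21872937561895
[-8.9 -0.1 12. ] [0.5131 0.0626 0.0209] 0.28124626650064954
```

The contact rise is at z≈0.021 (about 10 N over sliding, underside about 0.0205). That matches the platform depth seen earlier. Now I'll release, check, then retreat upward.

```bash
python3 - <<'E'
from h import *
m.set_gripper(.40); print(m.current_grip_width(),m.current_force().round(1),m.current_ee_pos().round(4),m.current_time())
m.move_l([.5130,.0626,.10],max_speed=.15); print(m.current_time(),m.current_force().round(1))
snap("wrist","w8")
P,p=cloud("w8"); z=P[...,2]
q=(np.hypot(P[...,0]-.513,P[...,1]-.0625)<.03)
print(np.histogram(z[q],bins=np.arange(.05,.14,.004)))
k=q&(z>.078)&(z<.1); print(cv2.minAreaRect(P[k][:,:2].astype(np.float32)*1000))
k=q&(z>.089)&(z<.1); print(cv2.minEnclosingCircle(P[k][:,:2].astype(np.float32)*1000),np.median(z[k]))
k=q&(z>.079)&(z<.0875);print(np.median(z[k]))
w=(z>.13)&(z<.14)&(P[...,0]>.58)&(P[...,0]<.72)&(abs(P[...,1]-.05)<.06); print("rib",w.sum(),cv2.minAreaRect(P[w][:,:2].astype(np.float32)*1000) if w.sum() else '')
a=cv2.imread('pics/w8.png')[130:400,150:490];cv2.imwrite('pics/z8.png',cv2.resize(a,None,fx=2.2,fy=2.2))
E
```

```text
0.39864991732084604 [-0.6  0.2  0.4] [0.5138 0.0626 0.0203] 27.9167
28.6 [-0.3  0.4  0. ]
(array([ 210, 3883,  173,   82,   81,   61,   80,   88,  698,   89,  634,
        591,    0,    0,    0,    0,    0,    0,    0,    0,    0,   37]), array([0.05 , 0.054, 0.058, 0.062, 0.066, 0.07 , 0.074, 0.078, 0.082,
       0.086, 0.09 , 0.094, 0.098, 0.102, 0.106, 0.11 , 0.114, 0.118,
       0.122, 0.126, 0.13 , 0.134, 0.138]))
((512.3025512695312, 63.204429626464844), (25.578296661376953, 25.03061866760254), 84.49983215332031)
((512.2357788085938, 62.88982009887695), 11.276447296142578) 0.09393979906133303
0.08402320751102607
rib 2630 ((630.3596801757812, 49.795860290527344), (70.05167388916016, 13.26083755493164), 83.60275268554688)
```

View pics/z8.png

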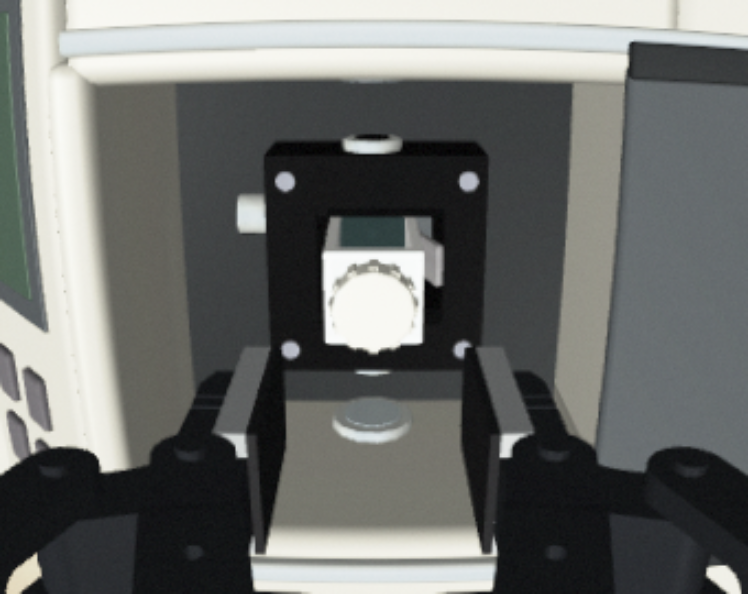

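```bash
python3 - <<'E'
from h import *
c,s=np.cos(np.radians(-6.4)),np.sin(np.radians(-6.4))
for n in("w3","w4","w7","w8"):
    P,p=cloud(n); z=P[...,2]; X=P[...,0]-.513;Y=P[...,1]-.0626; a=X*c+Y*s; b=-X*s+Y*c
    top=(np.abs(a)<.031)&(np.abs(b)<.031)&(np.abs(z-.057)<.003); zt=np.median(z[top])
    for lo,hi in((-.012,-.004),(-.004,.002),(.002,.008)):
        k=(a>lo)&(a<hi)&(np.abs(b)<.011)&(z<.045)&(z>-.01)
        print(n,"top",zt.round(4),"a",lo,k.sum(),np.percentile(z[k],[5,25,50,75,95]).round(4) if k.sum() else '')
    if n=="w8":
        k=(np.abs(a)<.012)&(np.abs(b)<.012); g=k&(np.abs(z-.084)<.002);t=k&(np.abs(z-.094)<.0025);print("glass",np.mean(z[g]),"stop",np.mean(z[t]))
        A=np.c_[P[t][:,:2]-[.513,.0626],np.ones(t.sum())];print("tilt",np.linalg.lstsq(A,z[t],rcond=None)[0])
E
```

```text
w3 top 0.0567 a -0.012 149 [0.0191 0.0197 0.0202 0.0207 0.0216]
w3 top 0.0567 a -0.004 107 [0.0191 0.0198 0.0204 0.0211 0.0231]
w3 top 0.0567 a 0.002 112 [0.019  0.0197 0.0202 0.0206 0.0212]
w4 top 0.0567 a -0.012 145 [0.0188 0.0198 0.0204 0.021  0.0215]
w4 top 0.0567 a -0.004 112 [0.019  0.0197 0.0204 0.0211 0.0236]
w4 top 0.0567 a 0.002 105 [0.0187 0.0195 0.0203 0.0208 0.0213]
w7 top 0.0567 a -0.012 132 [0.0193 0.0198 0.0202 0.0206 0.0212]
w7 top 0.0567 a -0.004 109 [0.0191 0.0199 0.0208 0.0229 0.0236]
w7 top 0.0567 a 0.002 99 [0.0191 0.0197 0.0202 0.0207 0.0212]
w8 top 0.0567 a -0.012 0 
w8 top 0.0567 a -0.004 0 
w8 top 0.0567 a 0.002 0 
glass 0.08409475868043967 stop 0.09391210483463566
tilt [-0.00998185 -0.02325497  0.09392823]
```

By depth, the cell underside is 0.0213 and the platform 0.0216 (bias-corrected), with the axis 0.8 mm off, yaw within 1° and upright, so it is home. Now the cover.

```bash
cat > cov.py <<'E'
from h import *
R=rot(np.radians(-6.4)); ux=np.array([np.cos(np.radians(-6.4)),np.sin(np.radians(-6.4))]); w=np.array([.513,.0626])
at=lambda d,z:[*(w+d*ux),z]
m.move_l(at(0,.14),max_speed=.2)
m.set_gripper(0)
m.move_l(at(.149,.135),max_speed=.25)
m.move_l(at(.149,.081),max_speed=.12); F0=m.current_force(); print(m.current_ee_pos().round(4),F0.round(1),m.current_time())
d=.060; m.move_l(at(d,.081),max_speed=.08); f=m.current_force()-F0; print(d,f.round(1),m.current_time())
d=.028; m.move_l(at(d,.081),max_speed=.05); f=m.current_force()-F0; print(d,f.round(1),m.current_time())
while d>.010:
    d-=.0012; m.move_l(at(d,.081),max_speed=.02); f=m.current_force()-F0
    print(round(d,4),((m.current_ee_pos()[:2]-w)@ux).round(4),f.round(1),round(m.current_time(),2))
    if f[:2]@ux>11: break
E
python3 cov.py
```

```text
[0.6612 0.046  0.0817] [-0.2  0.1 -0. ] 30.775
0.06 [0.3 0.1 0.1] 32.0333
0.028 [ 0.7  0.5 -0.8] 32.825
0.0268 0.0269 [ 0.5 -0.2  0.6] 33.08
0.0256 0.0258 [ 2.7 -0.5 -0.4] 33.33
0.0244 0.0244 [ 1.3 -0.3 -0.1] 33.58
0.0232 0.0231 [ 2.4 -0.1  0.8] 33.83
0.022 0.0219 [ 1.4 -1.   0.2] 34.08
0.0208 0.0207 [ 2.2 -1.   1.1] 34.33
0.0196 0.0195 [ 1.7 -0.2  0.1] 34.58
0.0184 0.019 [ 6.  -1.3 -2.2] 34.83
0.0172 0.019 [11.3 -1.9 -6.4] 35.08
```

```bash
python3 - <<'E'
from h import *
ux=np.array([np.cos(np.radians(-6.4)),np.sin(np.radians(-6.4))]); w=np.array([.513,.0626])
m.move_l([*(w+.04*ux),.085],max_speed=.1)
m.move_l([*(w+.04*ux+np.array([-.0,-.10])),.20],max_speed=.2); print(m.current_time(),m.current_force().round(1))
snap("wrist","w9")
P,p=cloud("w9"); z=P[...,2]
k=(z>.13)&(z<.14)&(np.hypot(P[...,0]-.513,P[...,1]-.0626)<.08)
r=cv2.minAreaRect(P[k][:,:2].astype(np.float32)*1000);print(k.sum(),r,"d",(np.array(r[0])/1e3-w)@ux)
E
```

```text
36.3667 [ 0.5  0.8 -1.1]
1819 ((511.9555358886719, 62.9115104675293), (69.67430877685547, 12.84212875366211), 83.69499206542969) d -0.0010726786657391221
```

View pics/w9.png

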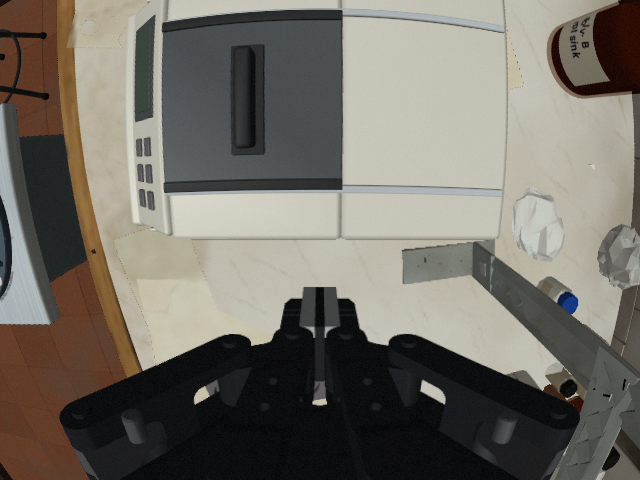

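The cover is fully shut: the rib at about (248,98) lies over the well within 1 mm, the end stop was felt, and the gripper is clear of everything.

```bash
python3 - <<'E'
from h import *
m.sign_off()
E
```

```text
the job is handed in; nothing more can be done
```

I loaded the cell into the well with its windows facing the lenses, let go of it, slid the cover shut, and handed the job in at about 36 s. The hand-in reports no verdict.

**Missed grasp and TCP offset:** The first grasp closed on nothing, just above the stopper. The real fingertips sit about 41 mm short of the reported TCP, which disagrees with the stated tool frame. I measured this from the wrist depth and the side view and corrected for it. The second grasp held the cell by its frosted sides, with a window seen clear between the fingers.

**Insertion:** Contact came at an underside height of about 20.5 mm, with the force rising about 10 N above the sliding force.
- The sliding force was only about 2 N, below the 5 to 12 N stated.
- The contact felt stiffer than the stated 11 N/mm.
- I could not read the pin itself.
- After release, depth put the underside at 21.3 mm against the platform at 21.6 mm, so I take the cell as home. Its axis was within 1 mm, its yaw within 1°, and it stood upright.

**Cover:** I felt the end stop, and the last picture shows the rib within about 1 mm of the well's middle. The arm was clear of everything. I felt no contact near the vial, bottle or dishes, but I did not measure their positions again at the end.

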